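# Seat the juicer's sieve basket and clamp the cover

## Robot

A 7-joint arm with a two-finger parallel gripper is mounted at the origin on the work surface. World frame = base frame: x ahead of the robot, y to its left, z up, the work surface at z = 0. Lengths are in m, angles in degrees, forces in N, time in s.
With the tool pointing down it reaches from about 0.4 to 0.875 m from the base axis. Payload 6.5 kg.
Tool frame: the origin (TCP) lies midway between the tips of the shut fingers; the grasp point (between the pads) lies tcp_to_grasp behind it (tcp_to_grasp is the distance from the TCP to the grasp point, in m); y points along the fingers, z is the direction in which the jaws open and shut, and the axes are right-handed (so a half turn about y gives the same grasp; the last joint's range is limited). The gripper opens to 85 mm and grips with 20 to 120 N. Pads are 22 mm wide; open, the fingers measure 114 mm over their backs; the gripper's body (76 mm by 85 mm) begins 54 mm behind the grasp point. The pads swing forward as they close: fully open they stand 13 mm farther back than shut.
Start: joints at [65.478, 30.733, -0.252, 88.115, 0.149, 61.152, -4.079], TCP at [0.23, -0.608, 0.231] pointing down, gripper open.
Joint ranges: [-154.64, 154.64], [-21.42, 123.67], [-72.66, 72.17], [13.99, 137.28], [-74.86, 254.86], [10.95, 109.41], [-158.01, 158.01]. Speed limits (degrees/s): [136.94, 136.94, 180, 180, 180, 180, 180].

## Interface

Orientations are given as [roll, pitch, yaw] about the fixed x, y, z axes, in that order (R = Rz(yaw) Ry(pitch) Rx(roll)).
In Python, from station import * gives the robot as it stands.
- The arm moves only by the shell command python3 -m pendant 'ROWS'. ROWS is JSON, a list of rows, each a list of 3 entries, a list of its own where there are three numbers: the shift along the tool's x, y, z scaled (see below), then the turn, a rotation vector about the tool's x, y, z scaled (see below), then the closure, from -1 (fully open) to 1 (shut), so that 0 is half open. In form: [[[tx, ty, tz], [wx, wy, wz], grip], ...]. A call has 1 to 8 rows; each row shifts and turns the pose as measured when the row begins, along the tool's axes as they then stand; what a row does not reach is not made up. The controller multiplies each number of a shift by 40 mm and each number of a turn by pi/4 rad. A row lasts 1/8 s, in which the tool goes at most 62.5 mm and 10.7 degrees, less where a joint would pass 70% of its speed; a pose out of reach is approached as far as the arm can. A call with a number of a shift or a turn outside -1 to 1 is refused whole. A call with a gripper value outside its range is refused whole. The fingers move at their own pace and stop on an object; the grip force is fixed at half the most. Time passes only in rows, so rows that do not move let the fingers close. It gives the time, the measured TCP pose, the force and the opening at its end, in the units of the state.
- get_state(): the state, without advancing time (a new reading comes with each control period).
- get_image(name): name is "side" or "top" or "wrist"; returns (picture, depth): 480x640x3 uint8, red, green, blue; 480x640 float32, m along the optical axis (not along the pixel's ray), 0 where there is no reading.
- camera_model(name): a dict with "vfov" (degrees; the focal length in pixels is half the picture's height over the tangent of half this angle, whatever the lens; pixels are square), "cx", "cy" (the principal point, pixels), "view" (4x4, takes a point from world to camera coordinates); the wrist camera has in their place "tool_from_camera" (4x4, takes a point from camera to tool coordinates, whose origin is the TCP and whose axes are the tool frame's). Camera axes: x right, y down, z forward; pixel columns grow to the right and rows downward; lengths in m; the calibration is good to about 2 mm. A picture is of the moment at which its call begins: read the wrist's pose just before it. camera_model takes no time and is no camera call.
- finish_job(): hands the job in, once; it reports no verdict.
The state is a dict: "t": time; "q": joint angles; "qvel": joint speeds; "joint_torque": joint torques, N m; "tool_pos": TCP position; "tcp_rot": TCP orientation; "contact_force": force on the tool from outside, world axes, zero at the start; "wrist_torque": the same for the moment, N m; "grip_width": finger opening in m.
Only numpy, scipy, OpenCV 4.12 (cv2) and the standard library are available. Lean on these libraries where they do the work, as an engineer would, in place of code of your own. Each camera call takes 0.05 s, during which the arm holds its last target. There are 200 camera calls.

## Task

Put the juicer back together: set the sieve basket on the drive inside the bowl, turning it gently under light pressure until you feel it drop fully home on the coupling. Then close the clear cover over it, swing the steel clip up over the cover's tab, and let go, leaving the rest of the counter as it is.

Things in the scene. Friction and masses are not known exactly. Their poses are not given: they have to be found in the camera images.
- basket_center (a point): Loose steel sieve basket, 0.27 to 0.43 kg: perforated round cup, 112 mm across the rim, 96 mm at the foot, walls 52 mm tall; standing upright. Lift it by the black round boss (30 mm diameter) in its middle, which rises from the floor (29 mm above the foot) to 64 mm above the foot, with some 37 mm free all round. This point: on the axis, 32 mm above the foot and 32 mm below the boss's top.
- basket: The same basket; origin under the middle of its foot, z up its axis. Recessed under its floor is a coupling of four equal jaws, parted by a cross of slots 10 mm wide along the basket's own x and y and 25 mm deep; the jaws' lower faces are 2 mm above the foot (30 mm below basket_center) and reach 23 mm from the axis.
- juicer: Fixed juicer: steel motor housing 165 mm (x) by 204 mm (y), 87 mm tall, with an open round grey bowl on top, 142 mm inside, rim 152 mm above the counter. Origin on the counter under the bowl's axis. -x is the spout's side, +y the cover's hinge side, -y the clip's side. Basket and drive take light loads only: keep the push on them under 25 N.
- drive_seat (a point): On the bowl's axis, top of the drive plate, 98 mm above the counter; axes as juicer. Above it stand a pointed pilot pin (11.4 mm diameter, 23 mm tall) and a cross of four dogs (7 mm wide, 10 mm tall, out to 19 mm). The drive stopped at any angle (not given; braked, 0.12 N m); it fits at each quarter turn within some 5 degrees. Basket home: basket_center 30 mm above this point; on the dogs: 40 mm.
- cover (a joint): Angle of the juicer's hinged clear cover, rad: 0 closed flat on the bowl, 2.1 to 2.35 at the start, open (leaning outwards, away from the bowl). Stiff hinge (0.36 N m of friction; cover 0.26 kg): it stays where it is left. Closed, it clears a basket that is home by 5 mm; it strikes one that is not, and must not be forced.
- cover_hinge (a point): Middle of the cover's hinge line, 88 mm to the juicer's +y side of drive_seat and 57 mm above it; the line is parallel to the juicer's x. On the cover's outer face stand a dome (44 mm radius, to 28 mm above the hinge plane) and a feed tube (28 mm radius, to 66 mm), centred 88 mm from the hinge.
- cover_tab (a point): Middle of the outer end of the cover's black lift tab, 192 mm from the hinge line. The tab is 40 mm wide along the hinge line, 7 mm thick, in line with the cover plate (156 mm diameter, 7 mm thick). In the cover's frame -y points from hinge to tab, z out of the outer face (up when closed).
- clip (a joint): Angle of the steel clamp clip, rad: 0 closed (upright against its stop, its lip above the cover's tab), 0.7 to 0.9 at the start, open (leaning outwards, away from the bowl). Friction 0.09 N m: it stays where it is left. Close it by pushing its outer face towards the bowl until it stops.
- clip_pivot (a point): Middle of the clip's pivot line, 110 mm to the juicer's -y side of drive_seat and 18 mm below it; the line is parallel to the juicer's x.
- clip_top (a point): Top of the clip, middle of its width. The clip is a plate 48 mm wide along the pivot line, 4 mm thick, 88 mm from pivot to top, with an 18 mm lip at the top pointing to the bowl and a low rib outside, 65 mm from the pivot.
- tub_a: Bystander: white powder tub, 116 mm diameter over the lid, 130 mm tall, origin under its middle.
- tub_b: Bystander: white powder tub, as tub_a.
- tub_c: Bystander: white powder tub, as tub_a.
- pusher: Bystander: the juicer's grey pusher, 42 mm diameter on a 60 mm flange, 82 mm tall, standing; origin under its middle.
- glass: Bystander: drinking glass under the juicer's spout, 62 mm diameter, 78 mm tall, origin under its middle.
- shaker: Bystander: shaker bottle, 86 mm diameter, 177 mm tall, origin under its middle.
- scoop_pot: Bystander: black pot of long scoops, 84 mm diameter, about 215 mm tall with the scoops, origin under its middle.
- scoop: Bystander: clear measuring scoop, 48 mm diameter and 30 mm tall with a flat handle 70 mm long along its -x, origin under the cup's middle.
Not all that is in view belongs to the job. Of the things like the basket, leave any that is pink, purple or red; of the rest the smaller one is meant.

How it is judged (in metres and radians):
On the way, in this order (a step that is already met when the one before it is completed fails the run):
1. the basket is fully home on the drive coupling, with the cover still open (z of basket_center in the frame of drive_seat below 0.0325 m and horizontal distance between basket_center and drive_seat below 0.004 m and angle between basket_center's own z axis and vertical below 0.06 rad and value of joint cover above 1.2 rad), for 0.3 s.
2. the cover is closed, with the clip still open (value of joint cover below 0.05 rad and value of joint clip above 0.3 rad), for 0.1 s.
At the end, for the whole second after the job is handed in: The basket is fully home on the drive (within 2.5 mm of its seated height, 4 mm of the axis, upright within 0.06 rad), the cover is closed (under 0.05 rad) and the clip is up over its tab (under 0.08 rad) (z of basket_center in the frame of drive_seat between 0.027 and 0.0325 m and horizontal distance between basket_center and drive_seat below 0.004 m and angle between basket_center's own z axis and vertical below 0.06 rad and value of joint cover below 0.05 rad and value of joint clip below 0.08 rad); the robot touches nothing.
It fails at once if the basket is pressed or dropped on the juicer with more than 40 N (contact force between basket and juicer above 40 N).
It fails at once if the cover is pressed on a basket that is not home (more than 6 N between them) (contact force between cover and basket above 6 N).
It fails at once if a bystander is moved by more than 30 mm (distance of any of tub_a, tub_b, tub_c, pusher, glass, shaker, scoop_pot, scoop from where it was at the start of the episode above 0.03 m).
It also fails if it takes over 72 s, if anything falls off the work surface, if the arm or the gripper's body presses on something with over 40 N, if the wrist force passes 120 N, or if a joint passes its speed limit or range.

## Working session

There is one attempt and no reset: what is moved stays moved. The work goes in short steps, Python scripts to look and compute and a shell command to move; the robot and the scene stay as the last step left them, time stands still between calls to the robot, and variables do not carry over. Pictures are saved under pics/ and viewed, about 8 in all and at most 12, crops included, and the job is handed in when it is done.

```bash
ls; mkdir -p pics
python3 - <<'E'
from station import *
import cv2,numpy as np
print(get_state())
ims=[]
for n in("side","top"):
    p,d=get_image(n); np.savez(f"pics/{n}0.npz",p=p,d=d)
    m=camera_model(n); print(n,m)
    cv2.imwrite(f"pics/{n}0.png",p[:,:,::-1])
print(camera_model("wrist"))
E
```

```text
pics
{'t': 0.0, 'q': array([65.47772043, 30.77766934, -0.25359843, 88.17178845,  0.14927704,
       61.15127368, -4.07798917]), 'qvel': array([-0.0874526 , -0.03401272,  0.00546864,  0.01349716, -0.03435984,
       -0.02284218,  0.02836884]), 'joint_torque': array([-5.18998004e-04, -5.83407998e+01,  1.04798634e+00, -2.59104198e+01,
        1.22845330e-02,  9.51455062e-03,  3.36458243e-05]), 'tool_pos': array([ 0.22981701, -0.6073335 ,  0.23040384]), 'tcp_rot': array([-9.01000883e+01, -7.99470459e-03, -1.59265566e+02]), 'contact_force': array([-0.40056958, -0.40321751,  0.56848629]), 'wrist_torque': array([-0.01774595, -0.01984677, -0.02904705]), 'grip_width': 0.08527336643847518}
side {'vfov': 45.931568438367, 'cx': 313.73360642635384, 'cy': 249.24810081722393, 'view': array([[-0.78745601, -0.61597847, -0.02198976,  0.34211945],
       [-0.3466092 ,  0.472036  , -0.81058255,  0.36727361],
       [ 0.50968136, -0.63067625, -0.58521139,  1.02476221],
       [ 0.        ,  0.        ,  0.        ,  1.        ]])}
top {'vfov': 55.26460259817303, 'cx': 321.189275549526, 'cy': 236.63727083003798, 'view': array([[-0.0035732 , -0.99985793,  0.01647264, -0.14682858],
       [-0.98901171,  0.00109889, -0.14783311,  0.53305011],
       [ 0.14779401, -0.01681988, -0.98887513,  1.0953472 ],
       [ 0.        ,  0.        ,  0.        ,  1.        ]])}
{'vfov': 62.47475167552754, 'cx': 317.0228845505011, 'cy': 238.23218356236464, 'tool_from_camera': array([[-7.48810236e-06,  9.50735903e-01,  3.10002004e-01,
        -8.01833680e-02],
       [-4.87863752e-04, -3.10001970e-01,  9.50735789e-01,
        -1.41191169e-01],
       [ 9.99999881e-01, -1.44119534e-04,  4.66150911e-04,
         1.04198952e-03],
       [ 0.00000000e+00,  0.00000000e+00,  0.00000000e+00,
         1.00000000e+00]])}
```

View pics/top0.png

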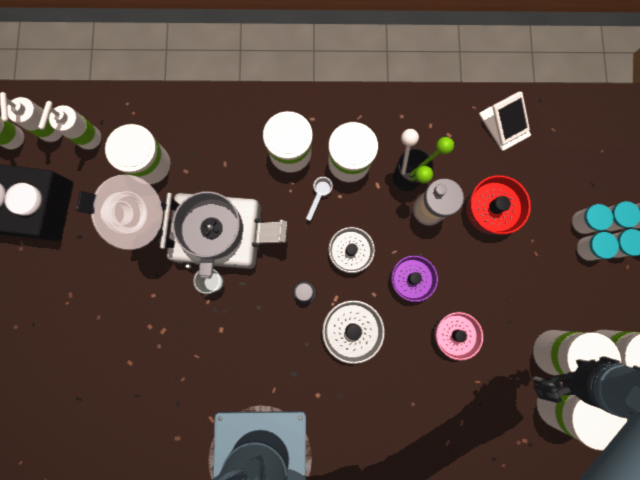

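View pics/side0.png

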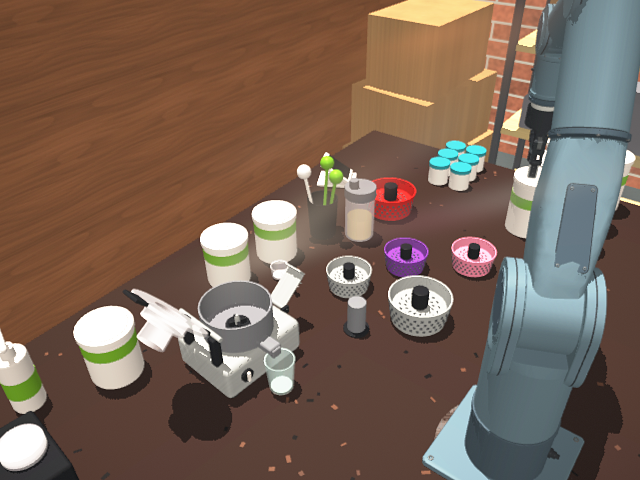

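Candidates like the basket in the top view: small white (351,250), large white (353,332), purple (414,279), pink (459,336), red (500,206). By the description it is the small white one at (351,250). The juicer is at (208,228), with the cover open to the left and the clip on the right at (270,232).

```bash
cat > h.py <<'E'
from station import *
import numpy as np, cv2
from scipy.optimize import least_squares
from scipy.spatial.transform import Rotation as R
def K(m,h=480):
    f=h/2/np.tan(np.radians(m["vfov"]/2)); return f,m["cx"],m["cy"]
def cloud(name,p,d,s=None):
    m=camera_model(name); f,cx,cy=K(m); v,u=np.mgrid[:480,:640]
    P=np.stack([(u-cx)/f*d,(v-cy)/f*d,d],-1)
    if name=="wrist":
        T=m["tool_from_camera"]; P=P@T[:3,:3].T+T[:3,3]
        P=P@R.from_euler("xyz",s["tcp_rot"],degrees=True).as_matrix().T+s["tool_pos"]
    else:
        T=np.linalg.inv(m["view"]); P=P@T[:3,:3].T+T[:3,3]
    P[d<=0]=np.nan
    return P
def circ(xy,r=None):
    c0=xy.mean(0)
    g=lambda a:np.hypot(*(xy-a[:2]).T)-(r or a[2])
    return least_squares(g,[*c0,r or .05][:2 if r else 3],loss="soft_l1",f_scale=.002).x
def tool_delta(dw,s):  # world shift -> tool axes in rows units (40 mm)
    return R.from_euler("xyz",s["tcp_rot"],degrees=True).inv().apply(dw)/.04
E
python3 - <<'E'
from h import *
C={}
for n in("top","side"):
    z=np.load(f"pics/{n}0.npz"); C[n]=cloud(n,z["p"],z["d"])
T=C["top"]
for nm,(u,v) in dict(basket=(351,250),bowl=(208,228),tab=(86,200),covc=(127,212),clip=(270,232),glass=(208,280),pusher=(304,292),big=(353,332),tubA=(288,135),tubB=(352,148),tubC=(135,150)).items(): print(nm,T[v,u].round(3))
def near(c,r,z0,z1,n):
    P=C[n].reshape(-1,3); P=P[~np.isnan(P[:,0])]
    k=(np.hypot(*(P[:,:2]-c).T)<r)&(P[:,2]>z0)&(P[:,2]<z1); return P[k]
bc=T[250,351,:2]; jc=T[228,208,:2]
for n in C:
    P=near(bc,.075,.045,.056,n); print(n,"basket rim",len(P),circ(P[:,:2]))
    P=near(bc,.03,.058,.07,n); print(n,"boss",len(P),P.mean(0),P[:,:2].min(0),P[:,:2].max(0))
    P=near(jc,.1,.146,.158,n); print(n,"bowl rim",len(P),circ(P[:,:2]))
    P=near(jc,.13,.080,.090,n); print(n,"house top",len(P),cv2.minAreaRect(P[:,:2].astype(np.float32)))
E
python3 -c "
import cv2
a=cv2.imread('pics/top0.png')[90:390,60:500]; b=cv2.imread('pics/side0.png')[240:410,110:450]
cv2.imwrite('pics/c1.png',cv2.resize(a,None,fx=1.8,fy=1.8,interpolation=2))"
```

```text
basket [ 0.496 -0.22   0.066]
bowl [0.543 0.116 0.111]
tab [0.566 0.308 0.297]
covc [0.562 0.267 0.203]
clip [ 0.533 -0.028  0.109]
glass [0.428 0.137 0.002]
pusher [ 0.396 -0.107  0.077]
big [ 0.303 -0.22   0.082]
tubA [ 0.761 -0.069  0.131]
tubB [ 0.73 -0.22  0.13]
tubC [0.723 0.286 0.132]
top basket rim 222 [ 0.50023413 -0.22210712  0.05356131]
top boss 114 [ 0.49992883 -0.2216396   0.06270446] [ 0.486468   -0.23467367] [ 0.51406507 -0.20795956]
top bowl rim 553 [0.54605393 0.11304271 0.07346137]
top house top 2360 ((0.5267228484153748, 0.10147455334663391), (0.2224135398864746, 0.1980353146791458), 85.55440521240234)
side basket rim 322 [ 0.49745678 -0.21960728  0.05325561]
side boss 86 [ 0.49551628 -0.2176036   0.06277629] [ 0.48101108 -0.23424842] [ 0.511985   -0.20334302]
side bowl rim 611 [0.54299052 0.11482717 0.07267117]
side house top 1658 ((0.5234953165054321, 0.12375064194202423), (0.23960982263088226, 0.18264664709568024), 63.617218017578125)
```

View pics/c1.png

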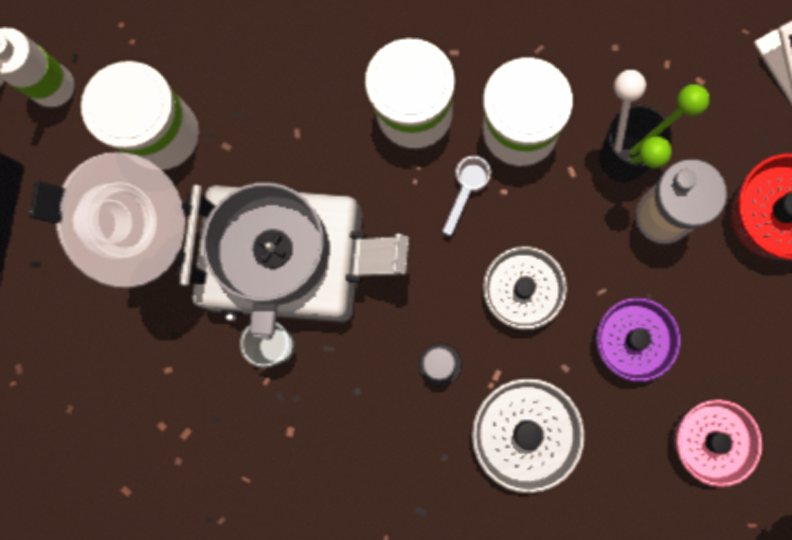

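The crop confirms the small white basket at about (0.499, -0.221) and the bowl axis at about (0.545, 0.114), with juicer yaw near -5.5°. The big white one and the pink, purple and red ones stay. I'll move over the basket.

```bash
python3 -c "
import station; print([n for n in dir(station) if n[0]!='_']); print(getattr(station,'tcp_to_grasp',None))"
python3 -m pendant '[[[-0.5,0,-0.35],[0,0,0],-0.2],[[-1,0,-0.7],[0,0,0],-0.2],[[-1,0,-0.7],[0,0,0],-0.2],[[-1,0,-0.7],[0,0,0],-0.2],[[-1,0,-0.7],[0,0,0],-0.2],[[-1,0,-0.7],[0,0,0],-0.2],[[-1,0,-0.7],[0,0,0],-0.2],[[-1,0,-0.7],[0,0,0],-0.2]]'
```

```text
['IKError', 'camera_model', 'finish_job', 'get_image', 'get_state', 'tcp_to_grasp']
0.0187
t: 1.1
tool_pos: [0.4379, -0.2985, 0.2273]
tcp_rot: [-90.3, -0.2, -159.8]
contact_force: [-0.2, -0.5, 0.8]
grip_width: 0.0511
```

```bash
python3 -m pendant '[[[-0.8,0,-0.5],[0,0,0],-0.2],[[-0.8,0,-0.5],[0,0,0],-0.2],[[-0.5,0,-0.3],[0,0,0],-0.2],[[0,0,0],[0,0,0],-0.2]]'
python3 - <<'E'
from h import *
s=get_state(); p,d=get_image("wrist"); P=cloud("wrist",p,d,s).reshape(-1,3); P=P[~np.isnan(P[:,0])]
cv2.imwrite("pics/w1.png",p[:,:,::-1]); c=np.array([.499,-.221])
print(s["q"].round(1),s["tool_pos"],s["tcp_rot"])
for a,b,r in((.045,.056,.075),(.058,.07,.03)):
    k=(np.hypot(*(P[:,:2]-c).T)<r)&(P[:,2]>a)&(P[:,2]<b); Q=P[k]; x=circ(Q[:,:2]); print(len(Q),x,Q[:,2].max(),(Q[:,:2].min(0)+Q[:,:2].max(0))/2)
    print(tool_delta(np.r_[x[:2],0]-np.r_[s["tool_pos"][:2],0],s))
E
```

```text
t: 1.6
tool_pos: [0.5017, -0.2128, 0.2262]
tcp_rot: [-90.5, -0.2, -159.3]
contact_force: [-0.5, -0.3, 0.5]
grip_width: 0.0512
[ 26.   21.5  -9.6 103.7   4.   55.6 -54.6] [ 0.50167936 -0.21275183  0.22616799] [ -90.45214585   -0.24070736 -159.30671648]
2186 [ 0.49907496 -0.22285584  0.05337322] 0.05597964703888808 [ 0.49877784 -0.22302497]
[ 0.15016823 -0.00105233  0.21329452]
1023 [ 0.49982134 -0.22248127  0.01020279] 0.06504042124270451 [ 0.49943704 -0.22297755]
[ 0.12940383 -0.00112247  0.21112748]
```

View pics/w1.png

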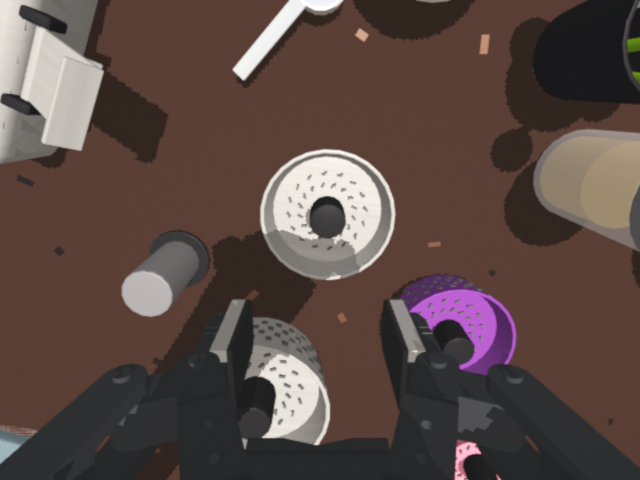

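```bash
python3 -m pendant '[[[0.14,0.5,0.21],[0.01,0,0],-0.2],[[0,1,0],[0,0,0],-0.2],[[0,1,0],[0,0,0],-0.2],[[0,0.5,0],[0,0,0],-0.2],[[0,0,0],[0,0,0],-0.2]]'
python3 - <<'E'
from h import *
s=get_state();print(s["tool_pos"],tool_delta(np.array([.4992,-.2226,.037])-s["tool_pos"],s),s["tcp_rot"])
E
```

```text
t: 2.28
tool_pos: [0.4926, -0.2335, 0.1031]
tcp_rot: [-89.8, -0.5, -160.0]
contact_force: [-0.5, -0.3, 0.1]
grip_width: 0.0512
[ 0.49264933 -0.23352039  0.10308432] [-0.2616648   1.64898537 -0.20782945] [ -89.75135393   -0.50359678 -160.03194557]
```

```bash
python3 -m pendant '[[[-0.25,0.2,-0.2],[0,0,0.01],-0.2],[[0,0,0],[0,0,0],-0.2],[[0,0,0],[0,0,0],-0.2]]'
python3 - <<'E'
from h import *
s=get_state();print(s["tool_pos"],tool_delta(np.array([.4992,-.2226,.037])-s["tool_pos"],s),s["tcp_rot"])
E
```

```text
t: 2.65
tool_pos: [0.5005, -0.2236, 0.0967]
tcp_rot: [-89.6, 0.1, -160.1]
contact_force: [0.6, -0.8, 0.9]
grip_width: 0.0511
[ 0.50049252 -0.22362651  0.09670293] [ 0.02436422  1.49225016 -0.04553711] [-8.95999691e+01  1.03532385e-01 -1.60130792e+02]
```

Good centring; go down and grip.

```bash
python3 -m pendant '[[[0.02,0.5,-0.04],[0,0,0],-0.2],[[0,0.5,0],[0,0,0],-0.2],[[0,0.4,0],[0,0,0],-0.2],[[0,0.1,0],[0,0,0],-0.2],[[0,0,0],[0,0,0],-0.2]]'
python3 - <<'E'
from h import *
s=get_state();print(s["tool_pos"],tool_delta(np.array([.4992,-.2226,.037])-s["tool_pos"],s),s["tcp_rot"])
E
```

```text
t: 3.28
tool_pos: [0.5022, -0.2239, 0.038]
tcp_rot: [-89.4, 0.4, -160.1]
contact_force: [0.1, 0.6, 1.5]
grip_width: 0.0516
[ 0.50223513 -0.22394896  0.037961  ] [ 0.06003492  0.02299466 -0.05778453] [ -89.35156367    0.36101661 -160.11627828]
```

```bash
python3 -m pendant '[[[0.06,0.03,-0.06],[-0.012,0,-0.007],-0.2],[[0,0,0],[0,0,0],0.1],[[0,0,0],[0,0,0],0.6],[[0,0,0],[0,0,0],1],[[0,0,0],[0,0,0],1],[[0,0,0],[0,0,0],1]]'; python3 -c "
from station import *; s=get_state(); print(s['tcp_rot'],s['q'].round(1))"
```

```text
t: 4.03
tool_pos: [0.4998, -0.2226, 0.0382]
tcp_rot: [-89.9, 0.1, -160.1]
contact_force: [-0.1, -0.0, 0.4]
grip_width: 0.0285
[-8.98648153e+01  1.15363905e-01 -1.60119937e+02] [ 24.7  37.4  -7.1 110.    8.   32.9 -57.8]
```

```bash
python3 -m pendant '[[[0,-0.3,0],[0,0,0],1],[[0,-0.8,0],[0,0,0],1],[[0,-1,0],[0,0,0],1],[[0,-1,0],[0,0,0],1],[[0,-1,0],[0,0,0],1],[[0,-0.4,0],[0,0,0],1],[[0,0,0],[0,0,0],1]]'
python3 -m pendant '[[[-0.2,0,-0.4],[0,0,0],1],[[-0.45,0,-0.85],[0,0,0],1],[[-0.45,0,-0.85],[0,0,0],1],[[-0.45,0,-0.85],[0,0,0],1],[[-0.45,0,-0.85],[0,0,0],1],[[-0.45,0,-0.85],[0,0,0],1],[[-0.45,0,-0.85],[0,0,0],1],[[0,0,0],[0,0,0],1]]'
python3 - <<'E'
from h import *
s=get_state();print(s["tool_pos"],tool_delta(np.array([.5445,.114,.21])-s["tool_pos"],s),s["tcp_rot"],s["q"].round(1))
E
```

```text
t: 4.9
tool_pos: [0.4972, -0.2221, 0.2262]
tcp_rot: [-89.9, -0.0, -160.1]
contact_force: [0.3, 0.1, -3.9]
grip_width: 0.0281
t: 5.9
tool_pos: [0.5242, 0.0433, 0.2171]
tcp_rot: [-90.6, -0.8, -159.7]
contact_force: [-0.9, -0.1, -2.8]
grip_width: 0.0284
[0.52420645 0.04330007 0.21708985] [-1.09066749  0.17672656 -1.48056453] [ -90.56617038   -0.7971573  -159.72817485] [  3.4  21.1 -15.9 106.2   6.4  54.5 -85. ]
```

Run:
```python
from h import *
s=get_state(); p,d=get_image("wrist"); np.savez("pics/w2.npz",p=p,d=d); P=cloud("wrist",p,d,s); 
cv2.imwrite("pics/w2.png",p[:,:,::-1]); c=np.array([.5445,.114])
f=P.reshape(-1,3); ok=~np.isnan(f[:,0]); 
k=ok&(np.hypot(*(f[:,:2]-c).T)<.09)&(f[:,2]>.146)&(f[:,2]<.157); Q=f[k]; print(len(Q),circ(Q[:,:2]),circ(Q[:,:2],.0735),Q[:,:2].min(0),Q[:,:2].max(0))
```

```text
8103 [0.5458367  0.11244745 0.07229442] [0.54502302 0.11153994] [0.47080621 0.03849657] [0.62002055 0.20389379]
```

View pics/w2.png

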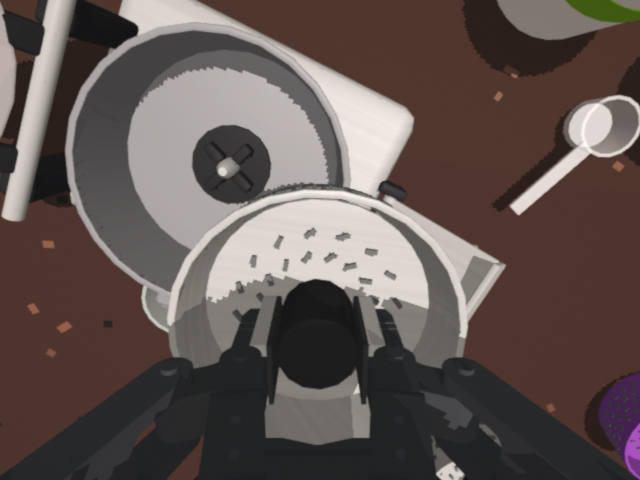

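```bash
python3 - <<'E'
from h import *
z=np.load("pics/w2.npz"); s=get_state(); P=cloud("wrist",z["p"],z["d"],s)
p=z["p"].astype(int).sum(2)
reg=np.zeros((480,640),bool); reg[115:210,180:280]=True
dark=reg&(p<180)&(np.abs(P[...,2]-.103)<.02)
Q=P[dark]; print("plate",len(Q),np.median(Q,0),(Q[:,:2].min(0)+Q[:,:2].max(0))/2,np.ptp(Q[:,:2],axis=0))
tip=reg&(P[...,2]>.113); Q=P[tip]; print("pin",len(Q),Q.mean(0),Q[:,2].max(), (Q[:,:2].min(0)+Q[:,:2].max(0))/2)
dg=reg&(P[...,2]>.1045)&(P[...,2]<.112); Q=P[dg]; c=np.array([.5455,.113])
c=P[tip][:,:2].mean(0); r=np.hypot(*(Q[:,:2]-c).T); a=np.degrees(np.arctan2(*(Q[:,:2]-c)[:,::-1].T))
k=(r>.009)&(r<.021); print(len(Q),"dog angle mod 90",np.degrees(np.angle(np.exp(4j*np.radians(a[k])).mean()))/4, np.abs(np.exp(4j*np.radians(a[k])).mean()))
v,u=np.where(tip); print(u.mean(),v.mean()); print("tip px z",P[163,228],P[164,231])
E
python3 -c "
import cv2
cv2.imwrite('pics/w2c.png',cv2.resize(cv2.imread('pics/w2.png')[110:215,175:285],None,fx=5,fy=5,interpolation=2))"
```

```text
plate 3825 [0.54579149 0.10931017 0.09655211] [0.54542571 0.10862399] [0.04994603 0.04983971]
pin 646 [0.55874044 0.0846357  0.18922834] 0.2299624973081658 [0.55532905 0.091031  ]
891 dog angle mod 90 3.500143937542604 0.5971677264408882
252.156346749226 191.90247678018576
tip px z [0.54976933 0.10807795 0.11343124] [0.54982369 0.10618045 0.11345483]
```

View pics/w2c.png

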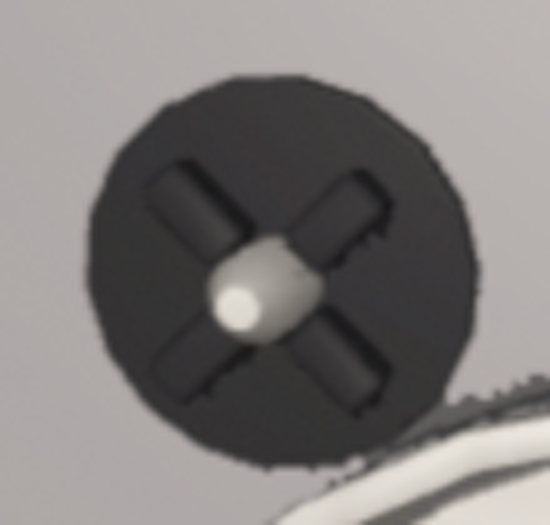

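```bash
cat > meas.py <<'E'
from h import *
s=get_state(); p,d=get_image("wrist"); P=cloud("wrist",p,d,s); I=p.astype(int).sum(2)
print(s["tool_pos"],s["tcp_rot"])
zr=s["tool_pos"][2]+.014; tp=s["tool_pos"][:2]; c=np.array([.5455,.1125])
f=P.reshape(-1,3); rb=np.hypot(*(f[:,:2]-tp).T); rj=np.hypot(*(f[:,:2]-c).T)
Q=f[(rb>.046)&(rb<.06)&(np.abs(f[:,2]-zr)<.005)]; b=circ(Q[:,:2],.0545); print("basket rim",len(Q),Q[:,2].mean(),circ(Q[:,:2]),b,"off",b-tp)
Q=f[(rj>.062)&(rj<.085)&(f[:,2]>.147)&(f[:,2]<.156)&(rb>.062)]; j=circ(Q[:,:2],.0732); print("bowl rim",len(Q),circ(Q[:,:2]),j)
k=(rj<.03)&(np.abs(f[:,2]-.097)<.006)&(I.ravel()<180)&(rb>.06); Q=f[k]; print("plate",len(Q),Q[:,2].mean(),(Q[:,:2].min(0)+Q[:,:2].max(0))/2,np.ptp(Q[:,:2],axis=0))
E
python3 meas.py
```

```text
[0.52393723 0.04091331 0.21684851] [ -90.49597517   -0.87154723 -159.86670334]
basket rim 5294 0.22825397260963262 [0.52501857 0.03978375 0.05331801] [0.52392838 0.03933509] off [-8.84839314e-06 -1.57822197e-03]
bowl rim 6494 [0.5457159  0.11159839 0.07217944] [0.54511114 0.11063134]
plate 2512 0.09678984318675438 [0.54557796 0.11323631] [0.0497687  0.04610133]
```

```bash
python3 -m pendant '[[[-0.4,0,-0.5],[0.011,0,0.019],1],[[-0.4,0,-0.5],[0,0,0],1],[[-0.2,0,-0.25],[0,0,0],1],[[0,0,0],[0,0,0],1],[[0,0,0],[0,0,0],1]]'
cat > go.py <<'E'
from h import *
import sys
s=get_state();t=np.array([float(a) for a in sys.argv[1:4]]);print(s["tool_pos"],"delta",tool_delta(t-s["tool_pos"],s).round(3),"rot",s["tcp_rot"].round(2),"F",s["contact_force"].round(1),s["wrist_torque"].round(2),"q7",s["q"][6].round(1))
E
python3 go.py .5451 .1128 .21
```

```text
t: 6.62
tool_pos: [0.5431, 0.0938, 0.2141]
tcp_rot: [-89.8, -0.4, -160.6]
contact_force: [0.5, -1.4, -3.7]
grip_width: 0.0285
[0.54308542 0.09383086 0.21412397] delta [-0.206  0.1   -0.431] rot [ -89.76   -0.41 -160.55] F [ 0.5 -1.4 -3.7] [0.01 0.01 0.04] q7 -92.1
```

```bash
python3 -m pendant '[[[-0.2,0,-0.43],[-0.004,0,0.008],1],[[0,0,0],[0,0,0],1],[[0,0,0],[0,0,0],1]]'
python3 go.py .5451 .1128 .16
```

```text
t: 7.0
tool_pos: [0.5448, 0.1124, 0.214]
tcp_rot: [-89.9, -0.0, -160.7]
contact_force: [-0.6, 0.5, -2.8]
grip_width: 0.028
[0.54481164 0.1123766  0.2139776 ] delta [-0.011  1.349 -0.01 ] rot [-8.9920e+01 -5.0000e-02 -1.6067e+02] F [-0.6  0.5 -2.8] [-0.02 -0.    0.02] q7 -94.0
```

```bash
python3 -m pendant '[[[-0.01,0.5,-0.01],[0,0,0],1],[[0,0.5,0],[0,0,0],1],[[0,0.35,0],[0,0,0],1],[[0,0.1,0],[0,0,0],1],[[0,0,0],[0,0,0],1]]'
python3 go.py .5451 .1128 .144
```

```text
t: 7.62
tool_pos: [0.5461, 0.1119, 0.1553]
tcp_rot: [-89.9, 0.1, -160.7]
contact_force: [0.7, 0.9, -3.9]
grip_width: 0.0282
[0.5461243  0.1119335  0.15532298] delta [ 0.017  0.283 -0.03 ] rot [-8.9860e+01  6.0000e-02 -1.6074e+02] F [ 0.7  0.9 -3.9] [-0.01  0.    0.04] q7 -95.6
```

```bash
python3 -m pendant '[[[0.015,0.1,-0.03],[0,0,0],1],[[0,0.08,0],[0,0,0],1],[[0,0.06,0],[0,0,0],1],[[0,0,0],[0,0,0],1]]'
python3 go.py .5451 .1128 .144
```

```text
t: 8.12
tool_pos: [0.5461, 0.1132, 0.1465]
tcp_rot: [-89.8, 0.2, -160.7]
contact_force: [0.3, 0.7, -3.5]
grip_width: 0.0287
[0.54613841 0.11318636 0.14649106] delta [0.028 0.062 0.   ] rot [ -89.84    0.21 -160.74] F [ 0.3  0.7 -3.5] [ 0.02 -0.03 -0.03] q7 -96.0
```

```bash
python3 -m pendant '[[[0,0.06,0],[0,0,0],1],[[0,0.06,0],[0,0,0],1],[[0,0.03,0],[0,0,0],1]]'
python3 go.py .5451 .1128 .144
```

```text
t: 8.5
tool_pos: [0.547, 0.1135, 0.1441]
tcp_rot: [-89.8, 0.3, -160.8]
contact_force: [-6.1, -1.3, 8.9]
grip_width: 0.0286
[0.54697776 0.11346423 0.14411761] delta [0.05  0.003 0.   ] rot [ -89.78    0.29 -160.76] F [-6.1 -1.3  8.9] [-0.36  1.39 -0.01] q7 -96.2
```

```bash
python3 -m pendant '[[[0.045,0,0],[0,0,-0.005],1],[[0,0.02,0],[0,0,0],1]]'; python3 go.py .5451 .1128 .144; python3 -m pendant '[[[0,0.03,0],[0,-0.1,0],1],[[0,0.03,0],[0,-0.1,0],1],[[0,0.03,0],[0,-0.1,0],1]]'
python3 go.py .5451 .1128 .144
```

```text
t: 8.75
tool_pos: [0.5456, 0.1129, 0.1442]
tcp_rot: [-89.8, 0.1, -160.8]
contact_force: [-3.2, -0.1, 7.6]
grip_width: 0.028
[0.54557447 0.11294637 0.14415074] delta [ 0.012  0.004 -0.   ] rot [-8.9770e+01  1.1000e-01 -1.6076e+02] F [-3.2 -0.1  7.6] [-0.17  0.8   0.05] q7 -96.2
t: 9.12
tool_pos: [0.5481, 0.1141, 0.1441]
tcp_rot: [-89.6, 0.3, -146.9]
contact_force: [-3.2, -0.4, 9.1]
grip_width: 0.0282
[0.54810258 0.11407797 0.14412195] delta [ 0.08   0.002 -0.014] rot [ -89.64    0.35 -146.92] F [-3.2 -0.4  9.1] [ 0.02  0.98 -0.12] q7 -84.3
```

```bash
python3 -m pendant '[[[0.06,0.03,-0.01],[0,-0.1,-0.005],1],[[0.03,0.03,0],[0,-0.1,0],1],[[0.02,0.03,0],[0,-0.1,0],1]]'
python3 go.py .5451 .1128 .144
```

```text
t: 9.5
tool_pos: [0.5479, 0.1156, 0.1441]
tcp_rot: [-89.5, 0.6, -132.9]
contact_force: [-3.7, 0.8, 9.5]
grip_width: 0.0281
[0.54790794 0.11555434 0.14413931] delta [ 0.098  0.002 -0.004] rot [ -89.49    0.57 -132.95] F [-3.7  0.8  9.5] [ 0.27  0.98 -0.05] q7 -72.4
```

```bash
python3 -m pendant '[[[0.1,0.02,0],[0.008,-0.08,-0.012],1],[[0.05,0.03,0],[0,-0.08,0],1],[[0.04,0.03,0],[0,-0.08,0],1]]'
python3 go.py .5451 .1128 .144
```

```text
t: 9.88
tool_pos: [0.5467, 0.1159, 0.1442]
tcp_rot: [-88.9, 0.6, -121.7]
contact_force: [-1.8, 2.0, 8.3]
grip_width: 0.0282
[0.54665095 0.11587568 0.14420679] delta [0.086 0.004 0.007] rot [ -88.94    0.56 -121.67] F [-1.8  2.   8.3] [ 0.61  0.75 -0.08] q7 -63.1
```

```bash
python3 -m pendant '[[[0.08,0.02,0.005],[-0.02,-0.08,-0.012],1],[[0.04,0.03,0],[-0.005,-0.08,0],1],[[0.04,0.03,0],[0,-0.08,0],1]]'
python3 go.py .5451 .1128 .144
```

```text
t: 10.25
tool_pos: [0.5464, 0.115, 0.1437]
tcp_rot: [-89.9, 0.5, -110.4]
contact_force: [-4.2, 3.2, 8.2]
grip_width: 0.0286
[0.54644177 0.11502272 0.14365403] delta [ 0.064 -0.009 -0.012] rot [ -89.87    0.47 -110.42] F [-4.2  3.2  8.2] [ 0.69  0.99 -0.14] q7 -52.3
```

```bash
python3 -m pendant '[[[0.06,0.03,-0.01],[0,-0.08,-0.01],1],[[0.03,0.03,0],[0,-0.08,0],1],[[0.03,0.03,0],[0,-0.08,0],1]]'
python3 go.py .5451 .1128 .144;python3 -m pendant '[[[0.06,0.03,-0.01],[0,-0.08,-0.005],1],[[0.03,0.03,0],[0,-0.08,0],1],[[0.03,0.03,0],[0,-0.08,0],1]]'
python3 go.py .5451 .1128 .144
```

```text
t: 10.62
tool_pos: [0.5446, 0.1134, 0.1401]
tcp_rot: [-89.9, 0.2, -99.2]
contact_force: [-1.6, 2.5, 2.7]
grip_width: 0.0285
[0.54456104 0.11341819 0.14014163] delta [ 0.013 -0.096  0.016] rot [-89.87   0.23 -99.23] F [-1.6  2.5  2.7] [ 0.66  0.29 -0.12] q7 -42.9
t: 11.0
tool_pos: [0.5443, 0.1135, 0.1374]
tcp_rot: [-89.7, 0.4, -88.0]
contact_force: [-2.7, 1.1, 2.1]
grip_width: 0.0282
[0.54428056 0.11350693 0.13738808] delta [ 0.017 -0.165  0.021] rot [-89.72   0.37 -88.  ] F [-2.7  1.1  2.1] [ 0.38  0.54 -0.11] q7 -33.3
```

It has dropped onto the coupling; I'll stop turning and lower it the rest of the way.

```bash
python3 -m pendant '[[[0.01,0.05,0.01],[0,0,-0.007],1],[[0,0.05,0],[0,0,0],1],[[0,0.04,0],[0,0,0],1],[[0,0.03,0],[0,0,0],1]]'
python3 go.py .5451 .1128 .134
```

```text
t: 11.5
tool_pos: [0.5445, 0.1139, 0.1341]
tcp_rot: [-89.8, -0.1, -88.2]
contact_force: [-7.0, -1.7, 13.4]
grip_width: 0.0284
[0.54445686 0.11394759 0.13409565] delta [0.029 0.002 0.015] rot [-89.77  -0.09 -88.23] F [-7.  -1.7 13.4] [-0.19  1.57  0.02] q7 -34.1
```

```bash
python3 -m pendant '[[[0.02,0,0.01],[0,0,0],1],[[0,0,0],[0,0,0],0.2],[[0,0,0],[0,0,0],-0.1],[[0,0,0],[0,0,0],-0.2],[[0,-0.3,0],[0,0,0],-0.2],[[0,-0.8,0],[0,0,0],-0.2],[[0,-1,0],[0,0,0],-0.2],[[0,-1,0],[0,0,0],-0.2]]'
python3 -m pendant '[[[0,-0.8,0],[0,0,0],-0.2],[[0,0,0],[0,0,0],-0.2],[[0,0,0],[0,0,0],-0.2]]'
python3 - <<'E'
from h import *
s=get_state(); p,d=get_image("wrist"); P=cloud("wrist",p,d,s); f=P.reshape(-1,3); cv2.imwrite("pics/w3.png",p[:,:,::-1])
p2,d2=get_image("top"); np.savez("pics/top1.npz",p=p2,d=d2); p3,d3=get_image("side"); np.savez("pics/side1.npz",p=p3,d=d3)
c=np.array([.5456,.1125]); r=np.hypot(*(f[:,:2]-c).T)
print(s["tool_pos"],s["tcp_rot"],s["q"].round(1))
Q=f[(r<.018)&(f[:,2]>.155)&(f[:,2]<.18)]; print("boss",len(Q),np.median(Q[:,2]),(Q[:,:2].min(0)+Q[:,:2].max(0))/2)
Q=f[(r>.045)&(r<.062)&(f[:,2]>.138)&(f[:,2]<.17)]; print("rim",len(Q),circ(Q[:,:2]),np.percentile(Q[:,2],[10,50,90]))
A=np.c_[Q[:,:2]-c,np.ones(len(Q))]; print("plane",np.linalg.lstsq(A,Q[:,2],rcond=None)[0])
Q=f[(r>.066)&(r<.085)&(f[:,2]>.146)&(f[:,2]<.158)]; print("bowl",len(Q),circ(Q[:,:2]),np.median(Q[:,2]))
E
```

```text
t: 12.5
tool_pos: [0.544, 0.112, 0.2609]
tcp_rot: [-89.9, -0.2, -88.4]
contact_force: [1.1, 0.5, -0.1]
grip_width: 0.0509
t: 12.88
tool_pos: [0.5455, 0.1127, 0.2989]
tcp_rot: [-89.5, -0.1, -88.4]
contact_force: [-0.4, -0.2, -0.7]
grip_width: 0.0513
[0.54554526 0.11273771 0.29886475] [-89.46692002  -0.13067448 -88.40855589] [ 12.2  21.5 -36.9  96.8  14.3  65.9 -27. ]
boss 1186 0.15847762933199316 [0.54566267 0.11195207]
rim 2925 [0.54563127 0.11194666 0.05323876] [0.13993288 0.14582343 0.14723948]
plane [-0.00146371  0.01714095  0.14475058]
bowl 3876 [0.54559221 0.11226228 0.07230683] 0.15039761850898595
```

View pics/w3.png

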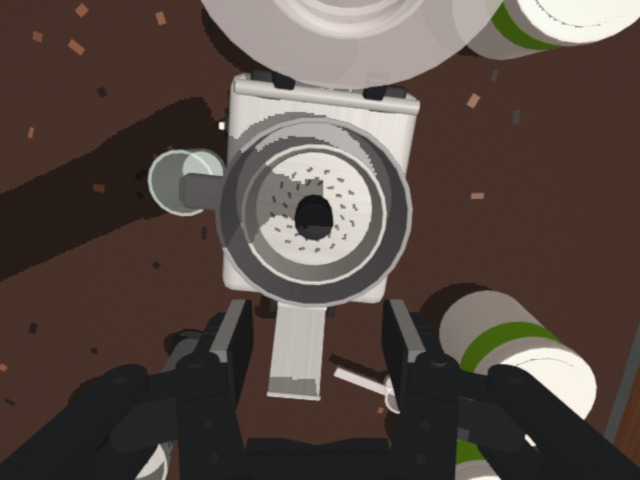

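Basket seated: its boss top reads about 0.160 after the rim correction and it is within 1 mm of the axis. In the picture the cover is at the top and the clip is open at (298,340). Next I'll measure the cover's angle and juicer yaw.

```bash
python3 - <<'E'
from h import *
D=np.array([.5456,.112])
for n in("top","side"):
    z=np.load(f"pics/{n}0.npz"); P=cloud(n,z["p"],z["d"]); I=z["p"].astype(int).sum(2)
    if n=="top":
        m=np.zeros(I.shape,bool); m[185:215,72:100]=True; Q=P[m&(I<120)&(P[...,2]>.2)]
        print("tab",len(Q),Q.mean(0),Q.min(0),Q.max(0)); v=Q.mean(0)[:2]-D; print("yaw tab",np.degrees(np.arctan2(-v[0],v[1])))
        m[:]=False; m[215:250,255:295]=True; Q=P[m&(I>250)&(P[...,2]>.075)]; Q=Q[Q[:,1]<-.005]
        print("clip",len(Q),Q.mean(0),Q.min(0),Q.max(0)); v=D-Q.mean(0)[:2]; print("yaw clip",np.degrees(np.arctan2(-v[0],v[1])))
        # housing long edges
        f=P.reshape(-1,3); k=(np.abs(f[:,2]-.087)<.006)&(np.hypot(*(f[:,:2]-D).T)<.14)&(I.ravel()>350); Q=f[k]; print("house",len(Q)); e=np.radians(np.arange(-12,3))
        for a in e: R2=np.array([[np.cos(a),np.sin(a)],[-np.sin(a),np.cos(a)]]); q=(Q[:,:2]-D)@R2.T; print(round(np.degrees(a)),np.ptp(np.percentile(q[:,0],[1,99])).round(4),np.ptp(np.percentile(q[:,1],[1,99])).round(4),end="; ")
for th in(2.1,2.2,2.3,2.35): print(th,"end y_j,z",.088-.192*np.cos(th),.155+.192*np.sin(th))
E
python3 go.py .5456 .112 .36
```

```text
tab 285 [0.56201476 0.30771287 0.29654634] [0.54232323 0.29688528 0.28435855] [0.58299168 0.31890199 0.30822577]
yaw tab -4.7942712168688715
clip 505 [ 0.53345396 -0.03699444  0.11737679] [ 0.50807584 -0.06660058  0.08609505] [ 0.55895453 -0.00506926  0.15218496]
yaw clip -4.660453371008806
house 3054
-12 0.168 0.2154; -11 0.166 0.2152; -10 0.1641 0.2155; -9 0.1619 0.2155; -8 0.1596 0.2149; -7 0.1579 0.2143; -6 0.1563 0.2144; -5 0.1559 0.2142; -4 0.1557 0.2141; -3 0.1565 0.2135; -2 0.1584 0.2127; -1 0.1605 0.2122; 0 0.1628 0.2123; 1 0.165 0.2127; 2 0.1671 0.2131; 2.1 end y_j,z 0.18493045208317266 0.32073619839658374
2.2 end y_j,z 0.2009922145130264 0.3102313095333613
2.3 end y_j,z 0.2159249960857262 0.29817540073793025
2.35 end y_j,z 0.22292091074052237 0.2916028837358421
[0.54534193 0.11284158 0.29822047] delta [ 0.025 -1.544  0.018] rot [-89.54  -0.12 -88.39] F [0.7 0.8 0.4] [-0.    0.03 -0.05] q7 -27.0
```

```bash
python3 -m pendant '[[[0,-0.5,0],[0.01,0.14,0],0.5],[[0,-0.7,0],[0,0,0],1],[[0,-0.1,0],[0,0,0],1],[[0,0,0],[0,0,0],1]]'
python3 -m pendant '[[[-0.5,0,0],[0,0,0],1],[[-1,0,0],[0,0,0],1],[[-1,0,0],[0,0,0],1],[[-1,0,0],[0,0,0],1],[[-1,0,0],[0,0,0],1],[[-0.8,0,0],[0,0,0],1],[[-0.3,0,0],[0,0,0],1],[[0,0,0],[0,0,0],1]]'
python3 go.py .5653 .346 .262
```

```text
t: 13.52
tool_pos: [0.5427, 0.1122, 0.3468]
tcp_rot: [-89.5, -0.1, -94.9]
contact_force: [-0.1, -0.1, 0.3]
grip_width: 0.0001
t: 14.52
tool_pos: [0.56, 0.3368, 0.3323]
tcp_rot: [-90.4, -0.7, -95.0]
contact_force: [-0.0, -0.5, -0.6]
grip_width: -0.0001
[0.55999815 0.33678599 0.33228959] delta [-0.264  1.753  0.124] rot [-90.4   -0.75 -95.05] F [-0.  -0.5 -0.6] [ 0.03  0.03 -0.01] q7 -53.8
```

```bash
python3 -m pendant '[[[-0.3,0,0.12],[0.008,0,0.015],1],[[0,0,0],[0,0,0],1],[[0,0.5,0],[0,0,0],1],[[0,0.7,0],[0,0,0],1],[[0,0.45,0],[0,0,0],1],[[0,0,0],[0,0,0],1],[[0,0,0],[0,0,0],1]]'
python3 go.py .5653 .346 .262
```

```text
t: 15.4
tool_pos: [0.57, 0.3427, 0.2664]
tcp_rot: [-89.7, -0.1, -95.5]
contact_force: [0.2, -0.2, 0.6]
grip_width: -0.0002
[0.57003294 0.34267058 0.26638852] delta [-0.072  0.109 -0.126] rot [-89.75  -0.11 -95.54] F [ 0.2 -0.2  0.6] [-0.01  0.02 -0.  ] q7 -55.8
```

```bash
python3 -m pendant '[[[0.4,0,-0.06],[0,0,0],1],[[0.5,-0.1,-0.06],[0,0,0],1],[[0.5,-0.2,0],[0,0,0],1],[[0.5,-0.2,0],[0,0,0],1]]'
python3 go.py .5628 .317 .28
python3 -m pendant '[[[0.5,-0.2,0],[0,0,0],1],[[0.5,-0.2,0],[0,0,0],1],[[0.4,-0.1,0],[0,0,0],1]]'
python3 go.py .553 .200 .30
```

```text
t: 15.9
tool_pos: [0.5616, 0.2774, 0.2977]
tcp_rot: [-88.7, 1.5, -95.1]
contact_force: [0.9, 0.2, -2.8]
grip_width: -0.0001
[0.56160577 0.27742001 0.29769331] delta [-0.976  0.466 -0.07 ] rot [-88.67   1.48 -95.13] F [ 0.9  0.2 -2.8] [ 0.3  -0.12  0.  ] q7 -49.5
t: 16.27
tool_pos: [0.5555, 0.2179, 0.319]
tcp_rot: [-88.5, 1.6, -95.2]
contact_force: [-0.1, 1.4, -2.1]
grip_width: -0.0
[0.55550962 0.21793384 0.31903358] delta [ 0.465  0.462 -0.034] rot [-88.48   1.59 -95.17] F [-0.1  1.4 -2.1] [ 0.38 -0.12  0.02] q7 -43.4
```

```bash
python3 -m pendant '[[[0.5,0,0],[-0.03,0,-0.03],1],[[0.55,0.05,0],[0,0,0],1],[[0.5,0.2,0],[0,0,0],1],[[0.5,0.3,0],[0,0,0],1]]'
python3 go.py .5466 .124 .309
```

```text
t: 16.77
tool_pos: [0.5482, 0.1324, 0.2967]
tcp_rot: [-89.8, 0.2, -95.1]
contact_force: [0.6, 0.6, 3.1]
grip_width: -0.0001
[0.54821548 0.13239051 0.29674391] delta [ 0.212 -0.307 -0.021] rot [-89.83   0.18 -95.14] F [0.6 0.6 3.1] [ 0.13 -0.11 -0.04] q7 -35.7
```

```bash
python3 -m pendant '[[[0.55,0.15,0],[0,0,0],1],[[0.55,0.25,0],[0,0,0],1],[[0.4,0.4,0],[0,0,0],1],[[0.4,0.45,0],[0,0,0],1]]'
python3 go.py .541 .057 .245
```

```text
t: 17.27
tool_pos: [0.5394, 0.0505, 0.2417]
tcp_rot: [-90.0, 0.1, -95.2]
contact_force: [-0.4, 0.9, 1.7]
grip_width: -0.0003
[0.53944767 0.05046604 0.24168488] delta [-0.166 -0.083  0.024] rot [-9.005e+01  9.000e-02 -9.521e+01] F [-0.4  0.9  1.7] [ 0.23 -0.06  0.06] q7 -28.7
```

```bash
python3 -m pendant '[[[0.1,0.5,0],[0,0,0],1],[[0.1,0.5,0],[0,0,0],1],[[0.1,0.45,0],[0,0,0],1],[[0.05,0.2,0],[0,0,0],1]]'
python3 go.py .5385 .027 .16
```

```text
t: 17.77
tool_pos: [0.5347, 0.0286, 0.1694]
tcp_rot: [-90.4, -0.2, -95.5]
contact_force: [0.1, 0.4, 0.2]
grip_width: 0.0002
[0.53469473 0.02863393 0.16936162] delta [0.031 0.233 0.1  ] rot [-90.42  -0.2  -95.46] F [0.1 0.4 0.2] [ 0.13  0.03 -0.01] q7 -30.1
```

```bash
python3 -m pendant '[[[0.03,0.1,0.1],[0.01,0,0],1],[[0,0.1,0],[0,0,0],1],[[0,0.1,0],[0,0,0],1]]'
python3 go.py .5385 .027 .16
```

```text
t: 18.15
tool_pos: [0.5387, 0.0259, 0.1594]
tcp_rot: [-90.0, -0.4, -95.5]
contact_force: [-17.8, -2.8, 52.0]
grip_width: -0.0
[0.53873511 0.02586099 0.15941106] delta [-0.028 -0.015 -0.009] rot [-89.97  -0.36 -95.5 ] F [-17.8  -2.8  52. ] [-0.72  3.92  0.04] q7 -30.7
```

52 N is more than I wanted on that last row, so I'll back off and check the cover.

```bash
python3 -m pendant '[[[0,-0.1,0],[0,0,0.005],1],[[0,-0.4,0],[0,0,0],1],[[0,-1,0],[0,0,0],1],[[0,-0.5,0],[0,0,0],1],[[0,0,0],[0,0,0],1]]'
python3 - <<'E'
from h import *
s=get_state(); p,d=get_image("wrist"); P=cloud("wrist",p,d,s); np.savez("pics/w4.npz",p=p,d=d)
p3,d3=get_image("side"); S=cloud("side",p3,d3)
cv2.imwrite("pics/s4.png",np.hstack([cv2.resize(p3[240:430,110:400,::-1],(400,262)),cv2.resize(p[:,:,::-1],(350,262))]))
print(s["tool_pos"],s["tcp_rot"])
a=np.radians(-4.8); D=np.array([.5456,.112])
for nm,f in(("w",P.reshape(-1,3)),("s",S.reshape(-1,3))):
    q=(f[:,:2]-D)@np.array([[np.cos(a),-np.sin(a)],[np.sin(a),np.cos(a)]])
    for lab,lo,hi,zl,zh in(("tab",-.102,-.082,.12,.22),("clip",-.19,-.11,.09,.175)):
        k=(np.abs(q[:,0])<.018)&(q[:,1]>lo)&(q[:,1]<hi)&(f[:,2]>zl)&(f[:,2]<zh); 
        if k.sum(): print(nm,lab,k.sum(),np.percentile(q[k,1],[2,98]).round(4),np.percentile(f[k,2],[5,50,95]).round(4))
E
```

```text
t: 18.77
tool_pos: [0.5399, 0.0269, 0.2456]
tcp_rot: [-89.7, -0.1, -95.4]
contact_force: [-0.2, 0.2, 0.1]
grip_width: -0.0
[0.53985637 0.0268616  0.24557027] [-89.72117615  -0.12012564 -95.41801032]
w tab 1774 [-0.1016 -0.0824] [0.1577 0.1588 0.1598]
w clip 1196 [-0.1498 -0.1301] [0.0979 0.104  0.1119]
s tab 98 [-0.1012 -0.0824] [0.1575 0.1597 0.1621]
s clip 451 [-0.1711 -0.1169] [0.0927 0.1138 0.1459]
```

View pics/s4.png

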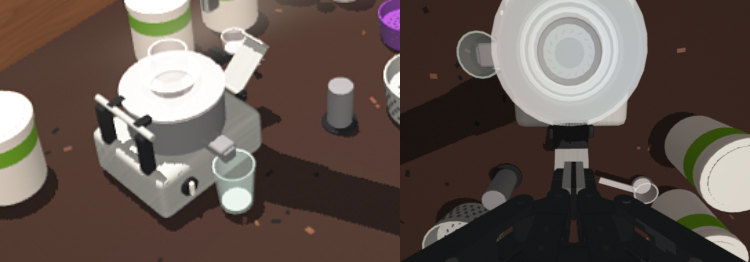

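The cover is closed flat: the tab top is at 0.1585, as expected, and the clip is still leaning out. Next is the clip.

```bash
python3 -m pendant '[[[0.5,0,0],[-0.005,0,0],1],[[1,0,0],[0,0,0],1],[[1,0,0],[0,0,0],1],[[0.6,0,0],[0,0,0],1],[[0,0,0],[0,0,0],1],[[0,0,0],[0,0,0],1]]'
python3 go.py .528 -.0973 .114
```

```text
t: 19.62
tool_pos: [0.5232, -0.0981, 0.2374]
tcp_rot: [-90.7, -0.0, -95.2]
contact_force: [0.9, -0.0, -0.2]
grip_width: 0.0002
[ 0.52315817 -0.09809008  0.23736382] delta [-0.032  3.082  0.159] rot [-9.075e+01 -2.000e-02 -9.521e+01] F [ 0.9 -0.  -0.2] [ 0.02  0.02 -0.02] q7 -11.9
```

```bash
python3 -m pendant '[[[0,0.5,0.15],[0.012,0,0],1],[[0,1,0],[0,0,0],1],[[0,0.9,0],[0,0,0],1],[[0,0.5,0],[0,0,0],1],[[0,0.1,0],[0,0,0],1],[[0,0,0],[0,0,0],1]]'
python3 go.py .528 -.0973 .114
```

```text
t: 20.38
tool_pos: [0.5304, -0.0886, 0.1141]
tcp_rot: [-90.1, 0.2, -94.5]
contact_force: [-0.6, 0.6, -0.3]
grip_width: -0.0002
[ 0.53040929 -0.0885806   0.11413684] delta [ 0.222  0.003 -0.043] rot [-90.11   0.24 -94.51] F [-0.6  0.6 -0.3] [-0.03  0.01 -0.02] q7 -18.2
```

```bash
python3 -m pendant '[[[-0.3,0,0],[0,0,0],1],[[-0.35,-0.12,0],[0,0,0],1],[[-0.35,-0.18,0],[0,0,0],1],[[-0.3,-0.18,0],[0,0,0],1],[[-0.2,-0.15,0],[0,0,0],1]]'
python3 go.py .535 -.0156 .145
```

```text
t: 21.0
tool_pos: [0.5375, -0.0315, 0.1449]
tcp_rot: [-89.8, -0.3, -94.8]
contact_force: [-0.0, -1.0, -1.2]
grip_width: 0.0001
[ 0.53749914 -0.03154365  0.14486131] delta [-0.392 -0.006 -0.096] rot [-89.8   -0.29 -94.8 ] F [-0.  -1.  -1.2] [-0.2  0.   0. ] q7 -23.9
```

```bash
python3 -m pendant '[[[-0.15,0,-0.05],[0,0,0],1],[[-0.12,0,0],[0,0,0],1],[[-0.08,0,0],[0,0,0],1]]'
python3 go.py .535 -.0156 .145
python3 -m pendant '[[[-0.06,0,0],[0,0,0],1],[[-0.06,0,0],[0,0,0],1]]'
python3 go.py .535 -.0156 .145
```

```text
t: 21.38
tool_pos: [0.5372, -0.0156, 0.1454]
tcp_rot: [-89.7, -0.3, -94.7]
contact_force: [0.3, -1.8, 0.6]
grip_width: -0.0001
[ 0.53722604 -0.01559672  0.14539391] delta [ 0.005  0.01  -0.056] rot [-89.71  -0.26 -94.73] F [ 0.3 -1.8  0.6] [-0.23 -0.06  0.04] q7 -25.6
t: 21.62
tool_pos: [0.5375, -0.0108, 0.145]
tcp_rot: [-89.7, -0.3, -94.8]
contact_force: [-0.5, -1.4, 0.1]
grip_width: -0.0
[ 0.53751978 -0.01078063  0.14502503] delta [ 0.125  0.001 -0.053] rot [-89.74  -0.26 -94.76] F [-0.5 -1.4  0.1] [-0.2   0.   -0.04] q7 -26.1
```

```bash
python3 -m pendant '[[[-0.05,0,0],[0,0,0],1],[[-0.05,0,0],[0,0,0],1]]'
python3 go.py .535 -.0156 .145
python3 -m pendant '[[[-0.05,0,0],[0,0,0],1],[[-0.05,0,0],[0,0,0],1]]'
python3 go.py .535 -.0156 .145
```

```text
t: 21.88
tool_pos: [0.5376, -0.0102, 0.145]
tcp_rot: [-89.8, -0.5, -94.9]
contact_force: [-1.2, -6.8, 4.3]
grip_width: 0.0002
[ 0.53755461 -0.01022735  0.14500169] delta [ 0.139  0.001 -0.052] rot [-89.8   -0.53 -94.9 ] F [-1.2 -6.8  4.3] [-1.29  0.27  0.03] q7 -26.6
t: 22.12
tool_pos: [0.5375, -0.0104, 0.1451]
tcp_rot: [-89.9, -0.8, -95.1]
contact_force: [-0.8, -4.9, 3.6]
grip_width: 0.0002
[ 0.53747285 -0.01037721  0.14506565] delta [ 0.136  0.003 -0.05 ] rot [-89.86  -0.83 -95.1 ] F [-0.8 -4.9  3.6] [-1.09  0.19  0.03] q7 -27.1
```

```bash
python3 -m pendant '[[[-0.12,0,0],[0,0,0.015],1]]'; python3 -m pendant '[[[0.2,0,0],[0,0,0],1],[[0.7,0,0],[0,0,0],1],[[0.7,-0.5,0],[0,0,0],1],[[0.2,-1,0],[0,0,0],1],[[0,-1,0],[0,0,0],1],[[0,-0.7,0],[0,0,0],1],[[0,0,0],[0,0,0],1],[[0,0,0],[0,0,0],1]]'
python3 - <<'E'
from h import *
s=get_state(); p,d=get_image("wrist"); P=cloud("wrist",p,d,s)
p3,d3=get_image("side"); S=cloud("side",p3,d3); pt,dt=get_image("top"); T=cloud("top",pt,dt)
cv2.imwrite("pics/s5.png",np.hstack([cv2.resize(p3[230:420,110:400,::-1],(400,262)),cv2.resize(p[:,:,::-1],(350,262))]))
print(s["tool_pos"],s["contact_force"])
a=np.radians(-4.8); D=np.array([.5456,.112])
for nm,P in(("w",P),("s",S),("t",T)):
    f=P.reshape(-1,3); q=(f[:,:2]-D)@np.array([[np.cos(a),-np.sin(a)],[np.sin(a),np.cos(a)]])
    for lab,lo,hi,zl,zh in(("tab/lip",-.102,-.082,.12,.22),("clip",-.19,-.095,.09,.18)):
        k=(np.abs(q[:,0])<.018)&(q[:,1]>lo)&(q[:,1]<hi)&(f[:,2]>zl)&(f[:,2]<zh)
        if k.sum(): print(nm,lab,k.sum(),np.percentile(q[k,1],[2,98]).round(4),np.percentile(f[k,2],[5,50,95]).round(4))
# bystanders: compare top depth before/after
z=np.load("pics/top0.npz"); df=(np.abs(z["d"]-dt)>.012)&(dt>0)&(z["d"]>0); n,l,st,c=cv2.connectedComponentsWithStats(df.astype(np.uint8))
for i in range(1,n):
    if st[i,4]>60: print("changed",st[i],c[i].round())
E
```

```text
t: 22.25
tool_pos: [0.5374, -0.01, 0.145]
tcp_rot: [-89.9, -0.5, -95.3]
contact_force: [-1.8, -15.0, 6.3]
grip_width: -0.0004
t: 23.25
tool_pos: [0.5292, -0.0813, 0.2749]
tcp_rot: [-90.1, -0.2, -95.2]
contact_force: [-0.5, 0.3, 0.4]
grip_width: 0.0002
[ 0.52924074 -0.08127944  0.27492732] [-0.48545879  0.27246297  0.36293515]
w tab/lip 2153 [-0.1015 -0.0823] [0.1577 0.1605 0.1675]
w clip 2661 [-0.1199 -0.0955] [0.145  0.1662 0.1676]
s tab/lip 125 [-0.1011 -0.0835] [0.1587 0.1657 0.17  ]
s clip 218 [-0.1096 -0.0958] [0.0939 0.1282 0.1697]
t tab/lip 3 [-0.0822 -0.082 ] [0.1584 0.1585 0.1613]
changed [  167   129   188   351 34507] [279. 311.]
changed [  76  175   90   75 4521] [124. 211.]
changed [ 329  227   46   45 1587] [352. 249.]
changed [ 533  356  107  124 6289] [605. 410.]
```

View pics/s5.png

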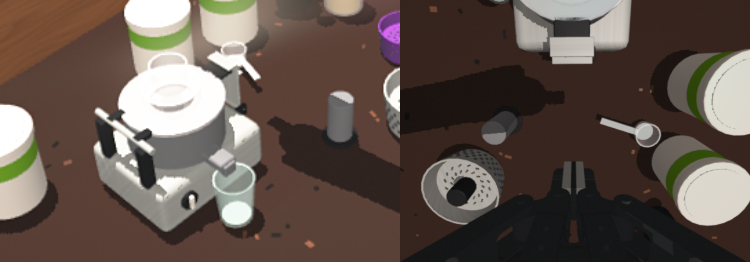

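The clip stands upright with its lip over the tab: the lip top is at about 0.167, against 0.168 expected. The arm is clear and the bystanders look untouched, so I'm handing in.

```bash
python3 -c "
from station import *; print(finish_job()); print(get_state()['contact_force'])"
```

```text
the job is handed in; nothing more can be done
None
the job is handed in; nothing more can be done
```

The juicer is back together and the job is handed in at about 23 s; no verdict is reported, so these are my own readings. I took the smaller white basket by its boss and turned it about 70° on the drive with roughly 10 N of push until it dropped. I then pushed the cover shut from behind its tab, swung the clip up and moved the arm clear.

- **Basket:** the tool came to rest at the height worked out for "home" (0.1341 m against 0.134 m). The basket was within about 1 mm of the bowl axis and looked upright. The push on it peaked at about 13 N along z (15 N in all).
- **Cover:** it lies flat, with the tab top at 0.1585 m, as expected for closed. Nothing resisted until it met the bowl.
- **Clip:** it is against its stop and over the tab, with the lip top at about 0.167 m against 0.168 m expected.
- **Rest of the counter:** comparing the top camera's depth before and after showed changes only at the basket, the cover and the arm with its hidden area. The robot touches nothing.

**Disagreed:** the last row closing the cover pressed the fingertips on the closed tab with about 52 N along z (55 N in all) before I backed off. That is above the 40 N limit stated for the arm and the gripper's body. It was the fingertips on the cover, and below the 120 N wrist limit, so I believe it doesn't count, but I can't confirm that.

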